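# Slide the long specimen block under the low inspection hood

## Robot

A 7-joint arm with a two-finger parallel gripper is mounted at the origin on a cart in front of the work surface, level with it; the furniture and walls round the work are solid. World frame = base frame: x ahead of the robot, y to its left, z up, the work surface at z = 0. Lengths are in m, angles in rad, forces in N, time in s.
With the tool pointing down it reaches from about 0.4 to 0.85 m from the base axis. Payload 4.5 kg.
Tool frame: the origin (TCP) lies midway between the tips of the shut fingers; the grasp point (between the pads) lies 19 mm behind it; z points along the fingers, y is the direction in which the jaws open and shut (so a half turn about z gives the same grasp; the last joint's range is limited). The gripper opens to 85 mm and grips with 20 to 120 N. Pads are 22 mm wide; open, the fingers measure 114 mm over their backs; the gripper's body (76 mm by 85 mm) begins 54 mm behind the grasp point. The pads swing forward as they close: fully open they stand 13 mm farther back than shut.
Start: joints at [1.238, 0.689, -0.195, 1.565, 0.157, 0.902, -0.215], TCP at [0.224, -0.583, 0.231] pointing down, gripper open.
Joint ranges: [-3.01, 3.01], [-0.46, 2.08], [-1.47, 1.51], [0.13, 2.56], [-1, 4.14], [0.04, 2.09], [-2.66, 2.66]. Speed limits (rad/s): [2.57, 2.57, 3.14, 3.14, 3.14, 3.14, 3.14].

## Interface

Orientations are given as a rotation vector (axis times angle).
In Python, from station import get_obs, capture, camera_info, job_done gives the robot as it stands.
- The arm moves only by the shell command python3 -m pendant 'ROWS' [OPENING] [FORCE]. ROWS is JSON, a list of rows, each an object of numbers: "x", "y", "z": the shift along the world's x, y, z in m; "twist": the turn about the world's z in degrees. In form: [{"x": .., "y": .., "z": .., "twist": ..}, ...]. A call has 1 to 8 rows; each row is the pose to reach, as a shift and turn from the pose measured when the call began; what a row does not reach only later rows make up. A row lasts 1/12 s, in which the tool goes at most 41.7 mm and 7.16 degrees, less where a joint would pass 70% of its speed; a pose out of reach is approached as far as the arm can. A call with a gripper value outside its range is refused whole. OPENING is the opening in per cent of the stroke, from 0 (shut) to 100 (fully open), set as the call begins (- or left out, the last holds). The fingers move at their own pace and stop on an object; FORCE is the grip in N (left out, the last holds). Time passes only in rows, so rows that repeat a pose let the fingers close. It gives the time, the measured TCP pose, the force and the opening at its end, in the units of the state.
- get_obs(): the state, without advancing time (a new reading comes with each control period).
- capture(name): name is "scene" or "top"; returns the picture (400x640x3 uint8, red, green, blue); there is no depth.
- camera_info(name): a dict with "vertical_fov" (degrees; the focal length in pixels is half the picture's height over the tangent of half this angle, whatever the lens; pixels are square), "cx", "cy" (the principal point, pixels), "R" (3x3) and "t" (3): a world point X has camera coordinates R X + t. Camera axes: x right, y down, z forward; pixel columns grow to the right and rows downward; lengths in m; the calibration is good to about 2 mm. A picture is of the moment at which its call begins. camera_info takes no time and is no camera call.
- job_done(): hands the job in, once; it reports no verdict.
The state is a dict: "clock": time; "joint_pos": joint angles; "joint_velocities": joint speeds; "effort": joint torques, N m; "tool_pos": TCP position; "ee_rot": TCP orientation; "contact_force": force on the tool from outside, world axes, zero at the start; "wrist_torque": the same for the moment, N m; "gripper_width": opening from 0.0 (shut) to 1.0 (fully open).
Only numpy, scipy, OpenCV 4.12 (cv2) and the standard library are available. Lean on these libraries where they do the work, as an engineer would, in place of code of your own. Each camera call takes 0.05 s, during which the arm holds its last target.

## Task

Slide the long resin block with the big dark beetle, end first and flat on the bench, into the open front of the low white inspection hood, midway between its side walls and square to it, until its far end is at or very nearly at the back stop; the near end stays sticking out. Let go of it there, and leave the small resin block and the round resin disc where they are.

Things in the scene. Friction and masses are not known exactly. Their poses are not given: they have to be found in the camera images.
- block_center (a point): Centre (half-way up) of the block to slide in: clear resin on a beige base, with a large dark beetle, the longest specimen: 70 mm long (own y), 34 mm wide (x), 22 mm high (z), under 0.1 kg. It lies beetle-up, long side within about 25 degrees of world x. Its ends are equivalent. Grip it across its width close to one end, fingertips almost on the bench.
- hood_stop (a point): Inner face of the hood's back stop, midway between the side walls, 11 mm above the bench. x points into the hood (away from its open front), y left along the stop, z up. The space under the cover runs from x = -42 mm (front edge) to 0 (stop), is 90 mm wide and 30 mm high from the bench, with no floor plate. With its far end on the stop the block sticks out 28 mm in front.
- hood_mouth (a point): Middle of the hood's open front, below the cover's front edge, 11 mm above the bench; 42 mm in front of hood_stop, same axes. The hood is fixed, white, its clear cover has a blue front bar. Cover's top 38 mm above the bench; side walls 12 mm thick, outer width 114 mm; behind the stop is a housing 24 mm deep, 46 mm high with its switch cap.
- small_block_center (a point): Centre of a bystander: a small resin block with a tiny insect, 47 mm long (own y), 28 mm wide, 19 mm high, lying to the left of the long block. Must stay where it is.
- disc_center (a point): Centre of a bystander: a clear round resin disc with a winged insect, 67 mm across, 24 mm high, lying to the left of the long block. Must stay where it is. Straight ahead of the robot stands the bench's reagent shelf: its board (front edge about x = 0.51 m, y from -0.17 to 0.05 m, underside 0.24 m up) overhangs the bench; keep the gripper in front of it.
There are look-alikes about, which are no part of the job. What is shaped like the part that bears block_center but purple is not meant. There is more than one size of the part that bears hood_stop; the job needs the larger.

How it is judged:
At the end, for the whole second after the job is handed in: The long block lies flat, beetle up, on the bench under the hood, its far end within 18 mm of the back stop, its centre within 15 mm of the hood's middle line, its long side within 0.2 rad (11 degrees) of the hood's x direction; the small block and the disc are within 20 mm of where they started (x of block_center in the frame of hood_stop between -0.053 and -0.025 m and y of block_center in the frame of hood_stop between -0.015 and 0.015 m and angle between the y axis of block_center and the x axis of hood_stop, either way round below 0.2 rad and angle between block_center's own z axis and vertical below 0.1 rad and height (world z) of block_center below 0.016 m and distance of each of small_block_center, disc_center from where it was at the start of the episode below 0.02 m); the robot touches nothing.
It fails at once if the small block or the disc is moved by more than 20 mm (distance of any of small_block_center, disc_center from where it was at the start of the episode above 0.02 m).
It also fails if it takes over 42 s, if anything falls off the work surface, if the arm or the gripper's body presses on something with over 40 N, if the wrist force passes 120 N, or if a joint passes its speed limit or range.

## Working session

There is one attempt and no reset: what is moved stays moved. The work goes in short steps, Python scripts to look and compute and a shell command to move; the robot and the scene stay as the last step left them, time stands still between calls to the robot, and variables do not carry over. Pictures are saved under pics/ and viewed, and the job is handed in when it is done.

```bash
mkdir -p pics; python3 - <<'E'
from station import *
import cv2
for n in ("scene","top"):
    im=capture(n); cv2.imwrite(f"pics/{n}0.png",im[:,:,::-1]); print(n,camera_info(n))
print(get_obs())
E
```

```text
scene {'vertical_fov': 46.37234157449793, 'cx': 325.5719219115558, 'cy': 205.39576618120014, 'R': array([[ 0.77184207, -0.63528608, -0.02591188],
       [-0.26365666, -0.2827134 , -0.92225718],
       [ 0.57857151,  0.71866873, -0.3857075 ]]), 't': array([-0.43066113,  0.13105207,  1.02565916])}
top {'vertical_fov': 48.470170829665975, 'cx': 318.4230570759911, 'cy': 194.97709403333076, 'R': array([[-0.02406004, -0.9996911 , -0.00623099],
       [-0.9901729 ,  0.02468894, -0.13765204],
       [ 0.13776335,  0.00285784, -0.99046105]]), 't': array([-0.13641555,  0.43369841,  0.93150129])}
{'clock': 0.1, 'joint_pos': array([ 1.23778404,  0.68991639, -0.19449178,  1.56625761,  0.15729075,
        0.90249079, -0.21508515]), 'joint_velocities': array([-0.00031902, -0.00294181,  0.00020124, -0.00219477,  0.00104598,
        0.00073808,  0.00044042]), 'effort': array([-3.46466470e-03, -5.40600085e+01, -1.27174404e+00, -1.58986294e+01,
        9.32810479e-03,  4.35728871e-03, -5.24566161e-06]), 'tool_pos': array([ 0.22388494, -0.58289133,  0.23054868]), 'ee_rot': array([-3.08728398e+00, -5.72767318e-01,  6.83809732e-04]), 'contact_force': array([-0.30233218, -0.06165486, -1.20878725]), 'wrist_torque': array([ 0.00716594, -0.03709041, -0.06221118]), 'gripper_width': 1.0028634166848254}
```

View pics/scene0.png

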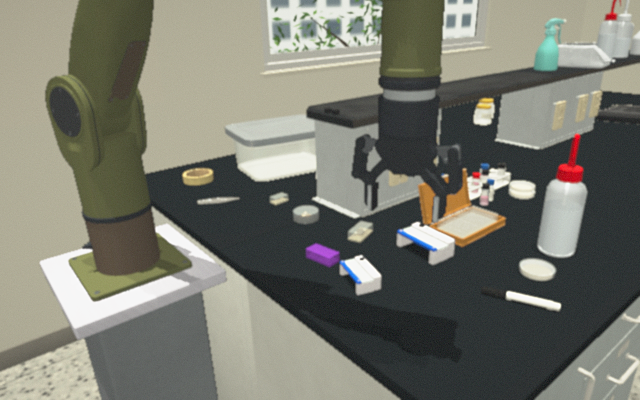

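View pics/top0.png

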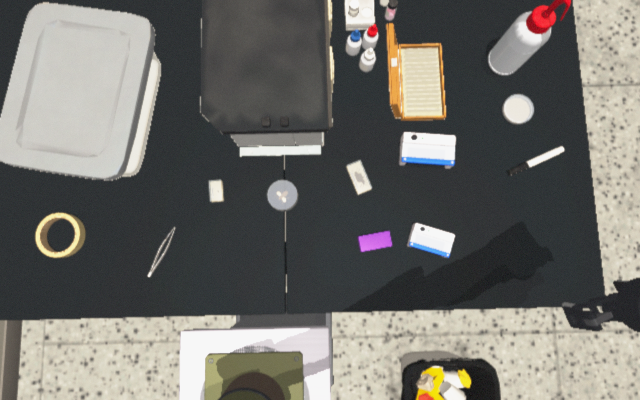

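The top view shows these candidates:
- **Long block:** the clear block at (359,177) against the purple one at (375,241). The clear one fits.
- **Hood:** (427,149) against (432,240). The first looks larger.
- **Bystanders:** the disc at (282,195) and the small block at (216,190).

I'll check these in an enlarged crop.

```bash
cat > h.py <<'E'
import numpy as np, cv2
from station import *
def ray(n,u,v,z):
    c=camera_info(n);f=200/np.tan(np.radians(c['vertical_fov']/2))
    R=np.array(c['R']);t=np.array(c['t']);C=-R.T@t
    d=R.T@np.array([(u-c['cx'])/f,(v-c['cy'])/f,1]);return C+d*(z-C[2])/d[2]
def proj(n,X):
    c=camera_info(n);f=200/np.tan(np.radians(c['vertical_fov']/2))
    p=np.array(c['R'])@np.array(X)+c['t'];return f*p[:2]/p[2]+[c['cx'],c['cy']]
E
python3 - <<'E'
import cv2
im=cv2.imread("pics/top0.png")
cv2.imwrite("pics/topcrop0.png",cv2.resize(im[115:265,320:470],None,fx=4,fy=4,interpolation=cv2.INTER_CUBIC))
im=cv2.imread("pics/scene0.png")
cv2.imwrite("pics/scenecrop0.png",cv2.resize(im[195:305,290:470],None,fx=4,fy=4,interpolation=cv2.INTER_CUBIC))
from h import *
t=cv2.imread("pics/top0.png")
hsv=cv2.cvtColor(t,cv2.COLOR_BGR2HSV)
m=(hsv[:,:,2]>90).astype(np.uint8)
for (x0,y0,x1,y1) in [(340,150,378,202),(393,125,462,172),(400,215,462,262)]:
    s=np.zeros_like(m);s[y0:y1,x0:x1]=m[y0:y1,x0:x1]
    cs,_=cv2.findContours(s,cv2.RETR_EXTERNAL,cv2.CHAIN_APPROX_NONE);c=max(cs,key=cv2.contourArea)
    r=cv2.minAreaRect(c);b=cv2.boxPoints(r);print(r)
    for p in b: print(p.round(1),ray("top",*p,0.022 if x0==340 else 0.038).round(4), ray("top",*p,0.0).round(4))
    s2=s*0
    bl=(cv2.inRange(hsv,(100,120,80),(125,255,255)));q=np.zeros_like(bl);q[y0:y1,x0:x1]=bl[y0:y1,x0:x1]
    pts=cv2.findNonZero(q)
    if pts is not None:
        rr=cv2.minAreaRect(pts);print("blue",rr)
        for p in cv2.boxPoints(rr): print("  ",p.round(1),ray("top",*p,0.036).round(4))
E
```

```text
((358.6124572753906, 176.86984252929688), (33.0, 17.076927185058594), 67.38013458251953)
[344.4 164.9] [ 0.4966 -0.2057  0.022 ] [ 0.5012 -0.207  -0.    ]
[360.1 158.4] [ 0.5105 -0.2409  0.022 ] [ 0.5153 -0.243   0.    ]
[372.8 188.8] [ 0.4419 -0.2661  0.022 ] [ 0.4452 -0.2687  0.    ]
[357.1 195.4] [ 0.4283 -0.2312  0.022 ] [ 0.4313 -0.233   0.    ]
((427.599609375, 149.5066375732422), (56.34159469604492, 34.589881896972656), 3.814074993133545)
[398.3 164.9] [ 0.4904 -0.3213  0.038 ] [ 0.4982 -0.3282  0.    ]
[400.6 130.4] [ 0.5671 -0.3301  0.038 ] [ 0.5779 -0.3374  0.    ]
[456.9 134.1] [ 0.5555 -0.4521  0.038 ] [ 0.5659 -0.4643  0.    ]
[454.6 168.6] [ 0.4791 -0.442   0.038 ] [ 0.4864 -0.4538  0.    ]
blue ((427.9720764160156, 161.39085388183594), (52.437828063964844, 5.9135050773620605), 4.085616588592529)
   [401.6 162.5] [ 0.496 -0.329  0.036]
   [402.  156.6] [ 0.509  -0.3306  0.036 ]
   [454.3 160.3] [ 0.4978 -0.4434  0.036 ]
   [453.9 166.2] [ 0.4849 -0.4416  0.036 ]
((431.0832214355469, 239.5382537841797), (45.07710647583008, 26.113636016845703), 16.557071685791016)
[405.8 245.6] [ 0.3167 -0.3285  0.038 ] [ 0.3175 -0.3357  0.    ]
[413.2 220.6] [ 0.3691 -0.347   0.038 ] [ 0.372  -0.3549  0.    ]
[456.4 233.4] [ 0.3397 -0.4367  0.038 ] [ 0.3414 -0.4483  0.    ]
[449.  258.5] [ 0.2877 -0.4176  0.038 ] [ 0.2873 -0.4284  0.    ]
blue ((429.18310546875, 249.87738037109375), (42.042781829833984, 4.966127395629883), 16.389541625976562)
   [408.3 246.3] [ 0.3151 -0.3342  0.036 ]
   [409.7 241.6] [ 0.3251 -0.3376  0.036 ]
   [450.1 253.4] [ 0.2982 -0.4212  0.036 ]
   [448.6 258.2] [ 0.2883 -0.4176  0.036 ]
```

View pics/topcrop0.png

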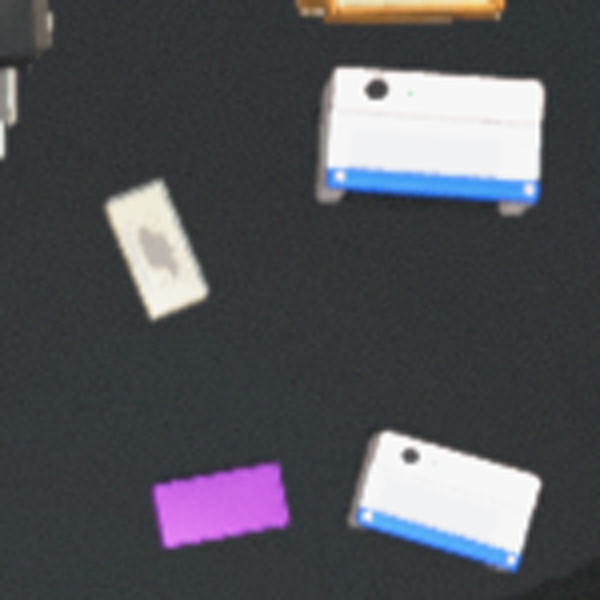

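View pics/scenecrop0.png

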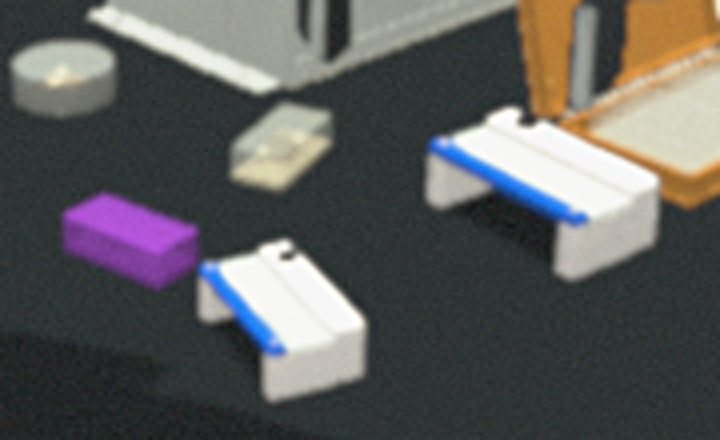

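Confirmed in the crops. The clear block with the dark beetle, at top (359,177), is the part, and the purple one is out. The hood at (427,149) has a bar about 114 mm long against about 87 mm for the other, so it is the larger. Next I'll pin down the hood frame using both views.

```bash
python3 - <<'E'
from h import *
for nm,n,px,z in [("footL out","top",(399.2,165),0),("footL in","top",(405.2,164.5),0),("footR in","top",(445,168),0),("footR out","top",(451.7,168),0),
 ("back L","top",(404.2,131.5),.046),("back R","top",(456.2,135),.046),
 ("sc footL front in?","scene",(290+455/4,195+205/4),0),("sc footL out front","scene",(290+428/4,195+207/4),0),("sc footR front out","scene",(290+575/4,195+280/4),0),("sc footR front in","scene",(290+557/4,195+272/4),0),
 ("sc barL","scene",(290+430/4,195+143/4),.038),("sc barR","scene",(290+585/4,195+218/4),.038),
 ("block sc near end bottom R","scene",(290+275/4,195+190/4),0),("block sc near L bottom","scene",(290+231/4,195+178/4),0),("block far R bottom","scene",(290+331/4,195+140/4),0)]:
    print(nm,ray(n,*px,z).round(4))
E
```

```text
footL out [ 0.4979 -0.3302  0.    ]
footL in [ 0.4987 -0.3437  0.    ]
footR in [ 0.4884 -0.4325  0.    ]
footR out [ 0.488  -0.4475  0.    ]
back L [ 0.5621 -0.3361  0.046 ]
back R [ 0.5514 -0.448   0.046 ]
sc footL front in? [ 0.5086 -0.3429  0.    ]
sc footL out front [ 0.4953 -0.3342  0.    ]
sc footR front out [ 0.4914 -0.4426  0.    ]
sc footR front in [ 0.4911 -0.4308  0.    ]
sc barL [ 0.4995 -0.3303  0.038 ]
sc barR [ 0.4922 -0.4454  0.038 ]
block sc near end bottom R [ 0.4451 -0.2598  0.    ]
block sc near L bottom [ 0.4364 -0.2308  0.    ]
block far R bottom [ 0.5168 -0.234   0.    ]
```

```bash
python3 -m pendant '[{"x":0.02,"y":0.03},{"x":0.04,"y":0.06},{"x":0.06,"y":0.09},{"x":0.08,"y":0.12},{"x":0.10,"y":0.15},{"x":0.12,"y":0.18},{"x":0.14,"y":0.21},{"x":0.16,"y":0.24}]' 100 40
```

```text
$[0]: bad value
```

```bash
python3 -m pendant '[{"x":0.02,"y":0.03,"z":0,"twist":0},{"x":0.04,"y":0.06,"z":0,"twist":0},{"x":0.06,"y":0.09,"z":0,"twist":0},{"x":0.08,"y":0.12,"z":0,"twist":0},{"x":0.10,"y":0.15,"z":0,"twist":0},{"x":0.12,"y":0.18,"z":0,"twist":0},{"x":0.14,"y":0.21,"z":0,"twist":0},{"x":0.16,"y":0.24,"z":0,"twist":0}]' 100 40
```

```text
clock: 0.77
tool_pos: [0.3844, -0.3412, 0.2303]
ee_rot: [-3.087, -0.572, 0.001]
contact_force: [0.1, 0.0, 0.1]
gripper_width: 0.999
```

```bash
python3 -m pendant '[{"x":0.015,"y":0.022,"z":-0.01,"twist":0},{"x":0.03,"y":0.046,"z":-0.03,"twist":0},{"x":0.046,"y":0.07,"z":-0.055,"twist":0},{"x":0.064,"y":0.097,"z":-0.08,"twist":-0.7},{"x":0.064,"y":0.097,"z":-0.11,"twist":-0.7},{"x":0.064,"y":0.097,"z":-0.14,"twist":-0.7},{"x":0.064,"y":0.097,"z":-0.165,"twist":-0.7},{"x":0.064,"y":0.097,"z":-0.165,"twist":-0.7}]' 100 40
python3 - <<'E'
from h import *
o=get_obs();print(o['tool_pos'],o['ee_rot'])
s=capture("scene");t=capture("top")
cv2.imwrite("pics/s1.png",cv2.resize(s[150:310,260:480,::-1],None,fx=3.5,fy=3.5))
cv2.imwrite("pics/t1.png",cv2.resize(t[110:260,300:470,::-1],None,fx=4,fy=4))
E
```

```text
clock: 1.43
tool_pos: [0.4457, -0.2424, 0.0613]
ee_rot: [-3.085, -0.555, 0.012]
contact_force: [-0.2, 0.1, 0.3]
gripper_width: 0.999
[ 0.44573627 -0.24239894  0.06126999] [-3.08519973 -0.55458306  0.01215845]
```

View pics/s1.png

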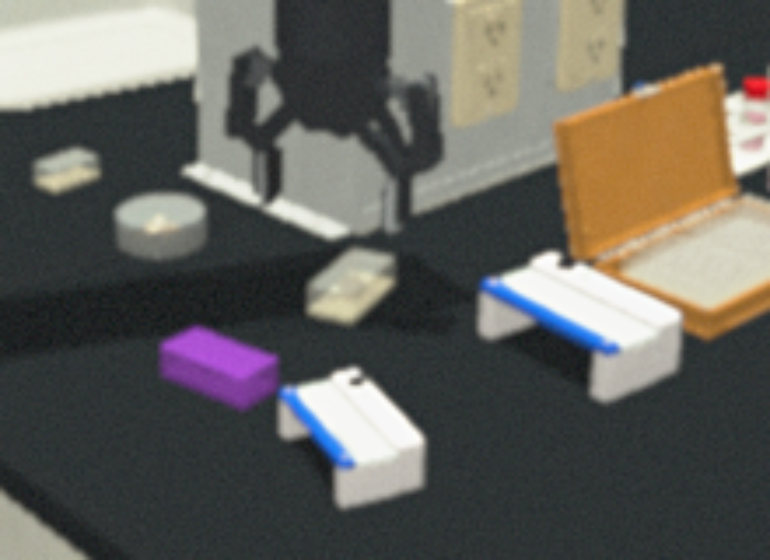

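View pics/t1.png

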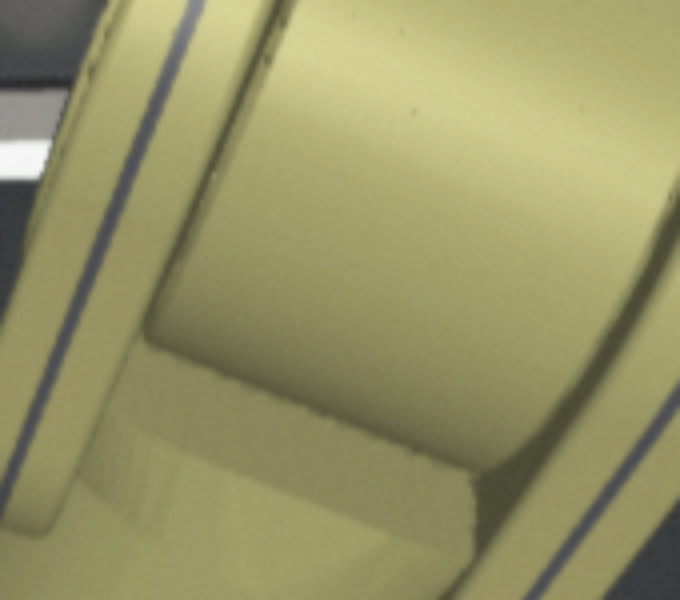

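Scene view: the open fingers straddle the block's near end, with tips at about crop (265,200) and (392,230), and the block lies between them at (350,285). The top view is hidden by the arm. Descending.

```bash
python3 -m pendant '[{"x":0.003,"y":-0.002,"z":-0.012,"twist":0},{"x":0.003,"y":-0.002,"z":-0.025,"twist":0},{"x":0.003,"y":-0.002,"z":-0.037,"twist":0},{"x":0.003,"y":-0.002,"z":-0.047,"twist":0},{"x":0.003,"y":-0.002,"z":-0.054,"twist":0},{"x":0.003,"y":-0.002,"z":-0.058,"twist":0},{"x":0.003,"y":-0.002,"z":-0.058,"twist":0}]' 100 40
python3 - <<'E'
from h import *
s=capture("scene")
cv2.imwrite("pics/s2.png",cv2.resize(s[180:280,290:430,::-1],None,fx=5,fy=5))
print(proj("scene",[.4485,-.2443,.0]))
E
```

```text
clock: 2.12
tool_pos: [0.4508, -0.2461, 0.007]
ee_rot: [-3.089, -0.553, 0.004]
contact_force: [0.0, 0.4, 0.3]
gripper_width: 1.0
[355.32915762 239.84886499]
```

View pics/s2.png

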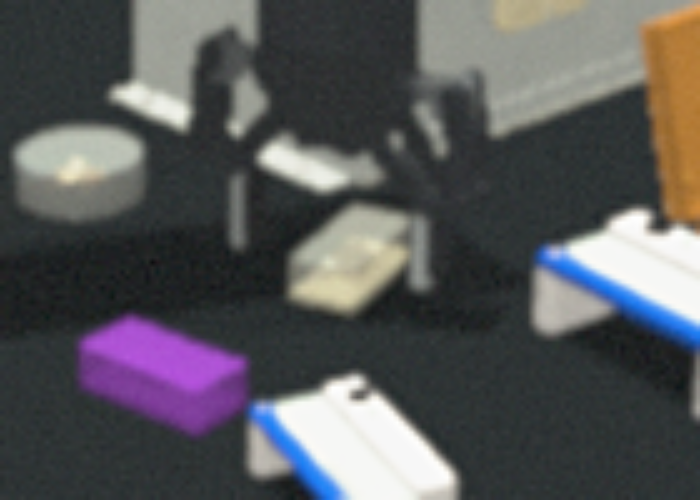

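```bash
python3 - <<'E'
from h import *
for z in (.012,.016,.02):
    a=ray("scene",337.4,229.6,z);b=ray("scene",374,237.6,z);print(z,a.round(4),b.round(4),((a+b)/2).round(4),np.hypot(*(a-b)[:2]).round(4))
for p in [(288,300),(350,315),(410,255)]: print("bottom",ray("scene",290+p[0]/5,180+p[1]/5,0).round(4))
for p in [(288,258),(360,203),(412,212)]: print("top",ray("scene",290+p[0]/5,180+p[1]/5,.022).round(4))
E
```

```text
0.012 [ 0.4376 -0.192   0.012 ] [ 0.4725 -0.2825  0.012 ] [ 0.4551 -0.2373  0.012 ] 0.097
0.016 [ 0.4322 -0.1984  0.016 ] [ 0.4668 -0.2881  0.016 ] [ 0.4495 -0.2432  0.016 ] 0.0962
0.02 [ 0.4268 -0.2047  0.02  ] [ 0.4612 -0.2937  0.02  ] [ 0.444  -0.2492  0.02  ] 0.0954
bottom [ 0.4344 -0.2325  0.    ]
bottom [ 0.4455 -0.2636  0.    ]
bottom [ 0.5114 -0.2367  0.    ]
top [ 0.4348 -0.2324  0.022 ]
top [ 0.5026 -0.2102  0.022 ]
top [ 0.514  -0.2351  0.022 ]
```

The views agree. The near end's middle is at (0.440,-0.248), so the pads sit about 11 mm in from it. I'll lower a few mm more and close.

```bash
python3 -m pendant '[{"x":0,"y":0,"z":-0.006,"twist":0},{"x":0,"y":0,"z":-0.006,"twist":0},{"x":0,"y":0,"z":-0.006,"twist":0}]' 100 30
python3 -m pendant '[{"x":0,"y":0,"z":0,"twist":0},{"x":0,"y":0,"z":0,"twist":0},{"x":0,"y":0,"z":0,"twist":0},{"x":0,"y":0,"z":0,"twist":0},{"x":0,"y":0,"z":0,"twist":0},{"x":0,"y":0,"z":0,"twist":0},{"x":0,"y":0,"z":0,"twist":0},{"x":0,"y":0,"z":0,"twist":0}]' 20 30
python3 - <<'E'
from h import *
s=capture("scene")
cv2.imwrite("pics/s3.png",cv2.resize(s[180:280,290:430,::-1],None,fx=5,fy=5))
o=get_obs();print(o['contact_force'],o['gripper_width'],o['tool_pos'],o['ee_rot'])
E
```

```text
clock: 2.42
tool_pos: [0.4509, -0.2461, 0.0013]
ee_rot: [-3.089, -0.553, 0.004]
contact_force: [0.6, 0.7, -0.2]
gripper_width: 1.001
clock: 3.08
tool_pos: [0.4509, -0.246, 0.0016]
ee_rot: [-3.089, -0.553, 0.004]
contact_force: [-0.9, 0.3, 5.7]
gripper_width: 0.387
[-1.23094493  0.43275759  5.82100945] 0.3928733351337518 [ 0.45090473 -0.24601868  0.00158611] [-3.089396   -0.55341408  0.00372314]
```

View pics/s3.png

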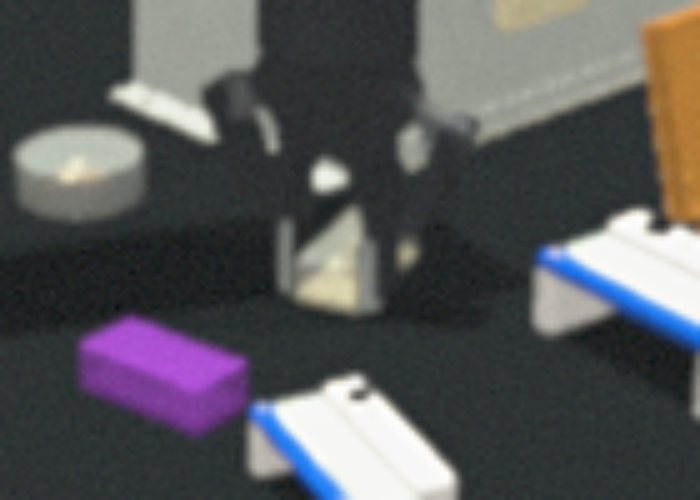

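Opening 0.39 (33 mm) means it is gripped across its width. Now I'll pull back, move sideways and turn it to the hood's heading.

```bash
python3 -m pendant '[{"x":-0.010,"y":0,"z":0.001,"twist":0},{"x":-0.025,"y":-0.01,"z":0.001,"twist":-3},{"x":-0.033,"y":-0.03,"z":0.001,"twist":-7},{"x":-0.033,"y":-0.055,"z":0.001,"twist":-12},{"x":-0.033,"y":-0.08,"z":0.001,"twist":-17},{"x":-0.033,"y":-0.105,"z":0.001,"twist":-21},{"x":-0.033,"y":-0.125,"z":0.001,"twist":-25},{"x":-0.033,"y":-0.134,"z":0.001,"twist":-25.8}]'
python3 -m pendant '[{"x":0,"y":0,"z":0,"twist":0}]'
python3 - <<'E'
from h import *
s=capture("scene")
cv2.imwrite("pics/s4.png",cv2.resize(s[190:310,300:460,::-1],None,fx=5,fy=5))
o=get_obs();print(o['contact_force'],o['gripper_width'],o['tool_pos'],o['ee_rot'],np.degrees(2*np.arctan2(o['ee_rot'][1],o['ee_rot'][0])))
E
```

```text
clock: 3.8
tool_pos: [0.4172, -0.3842, 0.0025]
ee_rot: [-3.137, 0.16, 0.001]
contact_force: [-0.4, -0.7, 1.2]
gripper_width: 0.398
clock: 3.88
tool_pos: [0.4168, -0.3863, 0.0023]
ee_rot: [3.136, -0.163, -0.001]
contact_force: [-0.6, -0.0, -0.5]
gripper_width: 0.389
[-0.07834557 -0.11942968 -0.64710586] 0.39260498117053166 [ 0.41659007 -0.38523582  0.00223128] [ 3.13675188e+00 -1.61179078e-01 -1.75542880e-03] -5.883006632441029
```

View pics/s4.png

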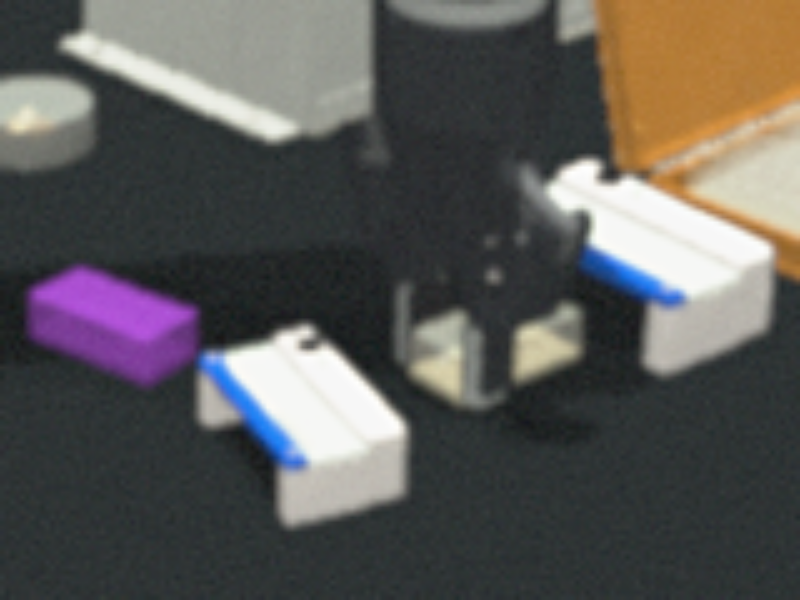

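```bash
python3 - <<'E'
from h import *
r=lambda x,y,z:ray("scene",300+x/5,190+y/5,z).round(4)
print("far R bot",r(583,352,0),"far R top",r(583,308,.022),"near R bot",r(490,406,0),"near L bot",r(405,365,0))
print("hood footR out",r(648,374,0),"bar",r(685,298,.034))
E
```

```text
far R bot [ 0.4798 -0.4055  0.    ] far R top [ 0.4784 -0.4053  0.022 ] near R bot [ 0.4164 -0.4094  0.    ] near L bot [ 0.4147 -0.3619  0.    ]
hood footR out [ 0.4856 -0.4362  0.    ] bar [ 0.4992 -0.4422  0.034 ]
```

```bash
python3 -m pendant '[{"x":0,"y":0.003,"z":0,"twist":0.2},{"x":0.002,"y":0.005,"z":0,"twist":0.3},{"x":0.010,"y":0.005,"z":0,"twist":0.3},{"x":0.018,"y":0.004,"z":0,"twist":0.3},{"x":0.026,"y":0.003,"z":0,"twist":0.3},{"x":0.034,"y":0.002,"z":0,"twist":0.3},{"x":0.040,"y":0.002,"z":0,"twist":0.3},{"x":0.040,"y":0.002,"z":0,"twist":0.3}]'
python3 - <<'E'
from h import *
s=capture("scene");t=capture("top")
cv2.imwrite("pics/s5.png",cv2.resize(s[190:310,300:460,::-1],None,fx=5,fy=5))
cv2.imwrite("pics/t5.png",cv2.resize(t[110:260,300:470,::-1],None,fx=4,fy=4))
o=get_obs();print(o['contact_force'],o['gripper_width'],o['tool_pos'],o['ee_rot'],np.degrees(2*np.arctan2(o['ee_rot'][1],o['ee_rot'][0])))
E
```

```text
clock: 4.6
tool_pos: [0.4593, -0.383, 0.0024]
ee_rot: [3.137, -0.15, 0.003]
contact_force: [-0.8, -0.2, -0.5]
gripper_width: 0.39
[ 0.10113206  0.59825474 -0.96763982] 0.3916893742483218 [ 0.45666508 -0.38312658  0.00214943] [ 3.1372387e+00 -1.5235592e-01 -2.1807377e-03] -5.560621414803879
```

View pics/s5.png

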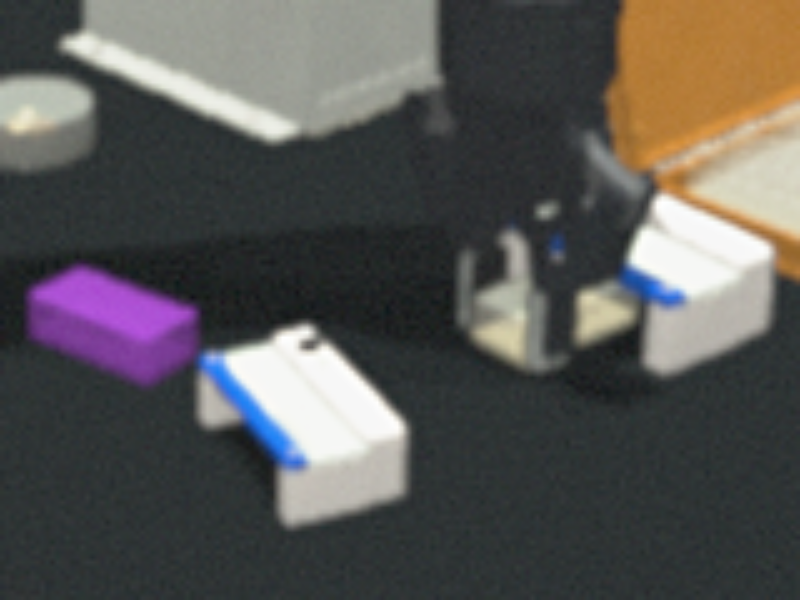

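View pics/t5.png

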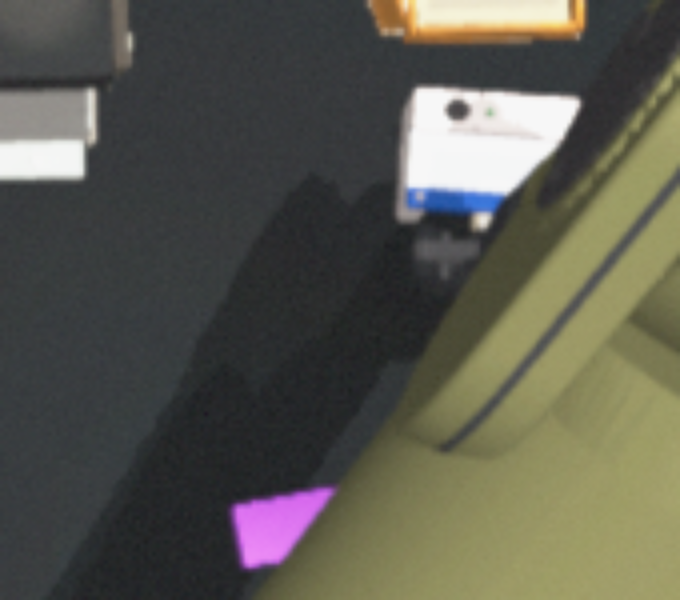

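The block is sliding into the mouth: scene crop far corner at (636,320), inside the hood, with no contact force. About 14 mm to go, which I'll do slowly.

```bash
python3 -m pendant '[{"x":0.003,"y":0,"z":0,"twist":0},{"x":0.005,"y":-0.001,"z":0,"twist":0},{"x":0.007,"y":-0.001,"z":0,"twist":0},{"x":0.009,"y":-0.001,"z":0,"twist":0},{"x":0.009,"y":-0.001,"z":0,"twist":0}]'
python3 -m pendant '[{"x":0.001,"y":0,"z":0,"twist":0},{"x":0.002,"y":0,"z":0,"twist":0},{"x":0.003,"y":0,"z":0,"twist":0},{"x":0.003,"y":0,"z":0,"twist":0}]'
python3 - <<'E'
from h import *
s=capture("scene");
cv2.imwrite("pics/s6.png",cv2.resize(s[190:310,300:460,::-1],None,fx=5,fy=5))
o=get_obs();print(o['contact_force'],o['gripper_width'],o['tool_pos'])
E
```

```text
clock: 5.12
tool_pos: [0.4663, -0.3841, 0.0022]
ee_rot: [3.137, -0.152, -0.001]
contact_force: [0.7, 0.1, -0.2]
gripper_width: 0.393
clock: 5.45
tool_pos: [0.4696, -0.384, 0.0022]
ee_rot: [3.137, -0.152, -0.001]
contact_force: [-0.0, 0.3, -1.1]
gripper_width: 0.393
[-0.01356802 -0.21002232 -0.76866393] 0.39290071701744306 [ 0.46942684 -0.38405091  0.00220512]
```

View pics/s6.png

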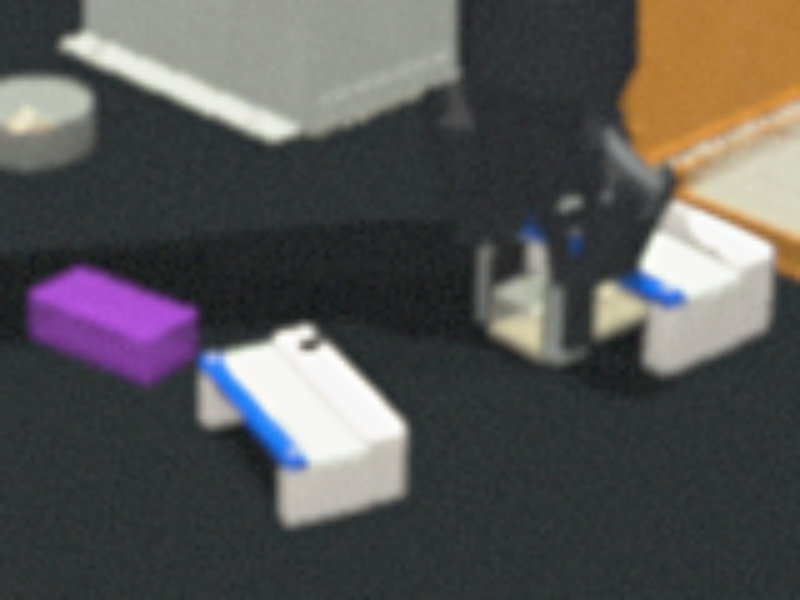

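```bash
python3 -m pendant '[{"x":0.001,"y":0,"z":0,"twist":0},{"x":0.002,"y":0,"z":0,"twist":0},{"x":0.002,"y":0,"z":0,"twist":0}]'
python3 -m pendant '[{"x":0.001,"y":0,"z":0,"twist":0},{"x":0.002,"y":0,"z":0,"twist":0},{"x":0.002,"y":0,"z":0,"twist":0}]'
```

```text
clock: 5.75
tool_pos: [0.4718, -0.384, 0.0022]
ee_rot: [3.137, -0.151, -0.0]
contact_force: [0.2, 0.1, -0.9]
gripper_width: 0.392
clock: 6.0
tool_pos: [0.4742, -0.3839, 0.0023]
ee_rot: [3.137, -0.151, 0.001]
contact_force: [-0.1, -0.4, -1.5]
gripper_width: 0.392
```

```bash
python3 -m pendant '[{"x":0.001,"y":0,"z":0,"twist":0},{"x":0.002,"y":0,"z":0,"twist":0},{"x":0.002,"y":0,"z":0,"twist":0}]'
python3 - <<'E'
from h import *
s=capture("scene");t=capture("top")
cv2.imwrite("pics/s7.png",cv2.resize(s[190:290,370:470,::-1],None,fx=6,fy=6,interpolation=cv2.INTER_CUBIC))
E
```

```text
clock: 6.25
tool_pos: [0.4765, -0.3839, 0.0023]
ee_rot: [3.137, -0.151, 0.001]
contact_force: [0.0, 0.1, -1.4]
gripper_width: 0.39
```

View pics/s7.png

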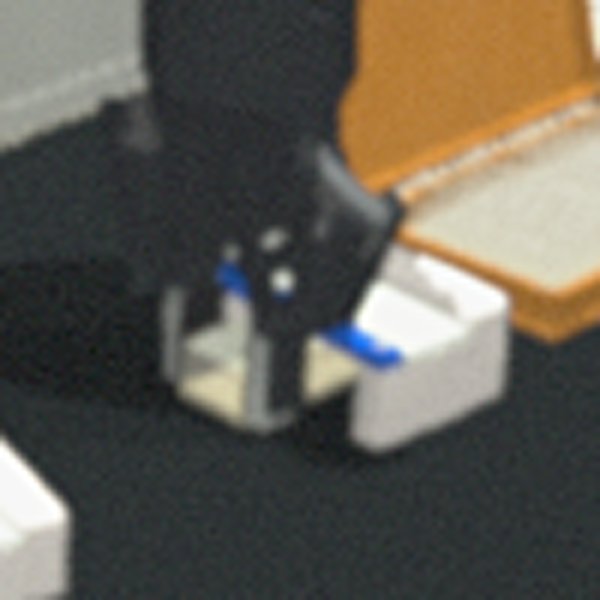

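```bash
python3 - <<'E'
from h import *
r=lambda x,y,z:ray("scene",370+x/6,190+y/6,z)
a,b=r(258,432,0),r(178,388,0);print(a.round(4),b.round(4))
u=np.array([.9954,-.0958]);m=np.array([.492,-.387])
d=((a+b)/2)[:2]-m;print("near end along/lat",d@u,d@np.array([.0958,.9954]))
print("footR front",r(360,440,0),r(380,450,0))
E
```

```text
[ 0.4687 -0.4049  0.    ] [ 0.4719 -0.3637  0.    ]
near end along/lat -0.021856829356956004 0.0006290873486979072
footR front [ 0.49112315 -0.43280633  0.        ] [ 0.49075757 -0.44199714  0.        ]
```

```bash
python3 -m pendant '[{"x":0.001,"y":0,"z":0,"twist":0},{"x":0.002,"y":0,"z":0,"twist":0},{"x":0.002,"y":0,"z":0,"twist":0}]'
```

```text
clock: 6.6
tool_pos: [0.4767, -0.3839, 0.002]
ee_rot: [3.138, -0.152, -0.004]
contact_force: [-3.5, 0.3, 1.1]
gripper_width: 0.398
```

Contact at x = 0.4767 (-3.5 N, the arm stopped), consistent with the stop. Release, rise and look.

```bash
python3 -m pendant '[{"x":-0.0005,"y":0,"z":0,"twist":0},{"x":-0.0005,"y":0,"z":0,"twist":0},{"x":-0.0005,"y":0,"z":0,"twist":0},{"x":-0.0005,"y":0,"z":0,"twist":0}]' 62
python3 -m pendant '[{"x":-0.002,"y":0,"z":0.005,"twist":0},{"x":-0.003,"y":0,"z":0.015,"twist":0},{"x":-0.004,"y":0,"z":0.03,"twist":0},{"x":-0.005,"y":0,"z":0.055,"twist":0},{"x":-0.01,"y":0,"z":0.085,"twist":0},{"x":-0.02,"y":0,"z":0.115,"twist":0},{"x":-0.03,"y":-0.02,"z":0.15,"twist":0},{"x":-0.05,"y":-0.04,"z":0.17,"twist":0}]'
python3 -m pendant '[{"x":-0.02,"y":-0.03,"z":0,"twist":0},{"x":-0.04,"y":-0.06,"z":0,"twist":0},{"x":-0.06,"y":-0.09,"z":0,"twist":0},{"x":-0.08,"y":-0.12,"z":0,"twist":0},{"x":-0.10,"y":-0.15,"z":0,"twist":0},{"x":-0.12,"y":-0.18,"z":0,"twist":0},{"x":-0.13,"y":-0.2,"z":0,"twist":0},{"x":-0.13,"y":-0.2,"z":0,"twist":0}]'
python3 - <<'E'
from h import *
s=capture("scene");t=capture("top")
cv2.imwrite("pics/s8.png",cv2.resize(s[190:290,370:470,::-1],None,fx=6,fy=6,interpolation=cv2.INTER_CUBIC))
cv2.imwrite("pics/t8.png",cv2.resize(t[110:260,200:470,::-1],None,fx=2.9,fy=2.9,interpolation=cv2.INTER_CUBIC))
cv2.imwrite("pics/t8z.png",cv2.resize(t[115:195,385:475,::-1],None,fx=7,fy=7,interpolation=cv2.INTER_CUBIC))
cv2.imwrite("pics/t8raw.png",t[:,:,::-1])
E
```

```text
clock: 6.93
tool_pos: [0.477, -0.3839, 0.0022]
ee_rot: [3.137, -0.152, -0.002]
contact_force: [0.7, 0.1, -0.4]
gripper_width: 0.619
clock: 7.6
tool_pos: [0.4307, -0.4236, 0.177]
ee_rot: [3.135, -0.143, 0.009]
contact_force: [1.4, -1.9, 0.8]
gripper_width: 0.619
clock: 8.27
tool_pos: [0.2939, -0.6298, 0.178]
ee_rot: [3.128, -0.157, 0.004]
contact_force: [-1.3, -0.2, 0.3]
gripper_width: 0.621
```

View pics/s8.png

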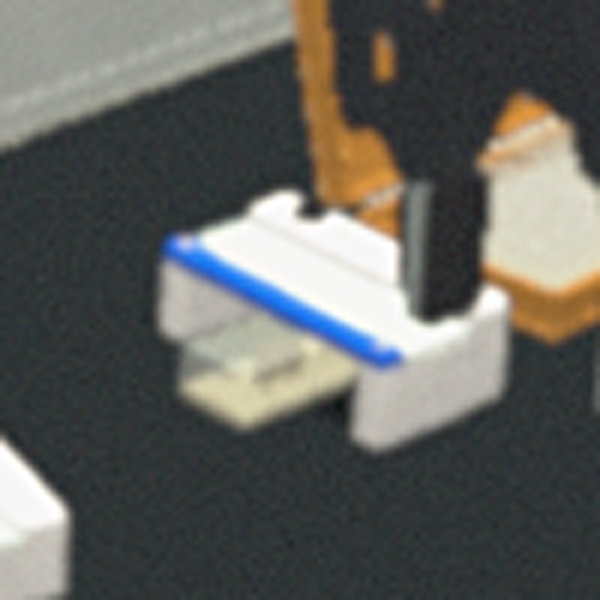

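View pics/t8.png

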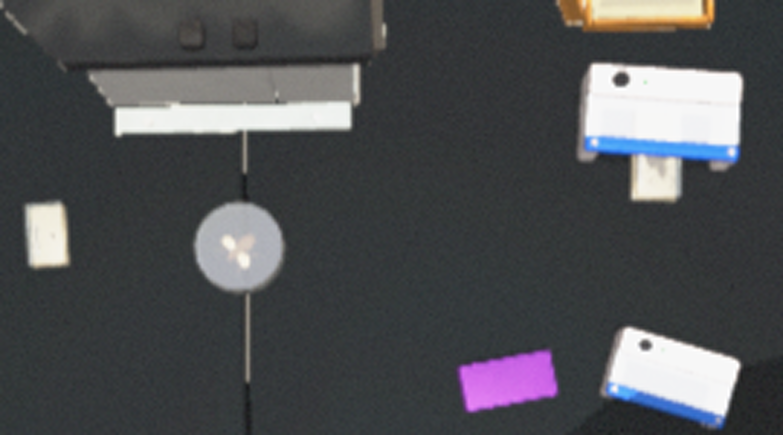

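View pics/t8z.png

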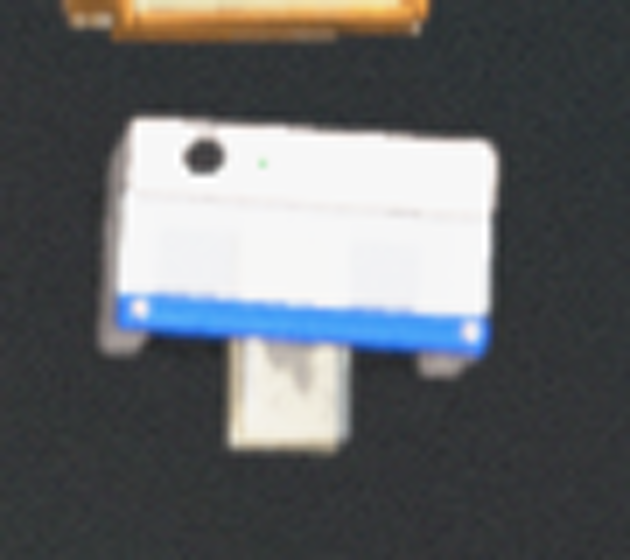

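```bash
python3 - <<'E'
from h import *
r=lambda x,y,z:ray("top",385+x/7,115+y/7,z)[:2]
fm=(r(103,352,0)+r(460,377,0))/2
u=np.array([.9954,-.0958]);v=np.array([.0958,.9954])
a=r(229,450,0);b=r(335,452,0);n=(a+b)/2;L=[r(229,450,0),r(232,345,0)]
print("front",fm,"near",n,"protrusion",(fm-n)@u,"lat",(n-fm)@v,"rel mouth est",(n-[.492,-.387])@v,(n-[.492,-.387])@u)
d=L[1]-L[0];print("left edge angle",np.degrees(np.arctan2(d[1],d[0])),"end-edge angle",np.degrees(np.arctan2(*(a-b)[::-1]))-90)
# bystanders: displacement in pixels start vs now
A=cv2.imread("pics/top0.png");B=cv2.imread("pics/t8raw.png")
for x0,y0,x1,y1 in [(200,172,235,210),(262,175,303,215)]:
    w=B[y0-8:y1+8,x0-8:x1+8];m=cv2.matchTemplate(w,A[y0:y1,x0:x1],cv2.TM_CCOEFF_NORMED);print(cv2.minMaxLoc(m)[1::2])
E
```

```text
front [ 0.49164    -0.38822236] near [ 0.4634979  -0.38682425] protrusion 0.028146580180040754 lat -0.0013043285377163849 rel mouth est -0.0025555582774412894 -0.02838782491997749
left edge angle -4.746421694631391 end-edge angle -2.5400736281775096
(0.9992978572845459, (8, 8))
(0.9992900490760803, (8, 8))
```

```bash
python3 -c "
from station import *
print(get_obs()['clock'],get_obs()['contact_force']);print(job_done())"
```

```text
8.3667 [ 1.18859572  0.36708038 -0.75761271]
the job is handed in; nothing more can be done
None
```

I gripped the clear beetle block across its width near its near end, turned it to the hood's heading of about -5.5°, and slid it into the larger hood until it met the stop. That contact read about 3.5 N. I then let go, backed the arm clear and handed in the job at 8.4 s.

**Last checks, from the top view:**
- **Depth:** 28.1 mm sticks out in front, against 28 mm expected with the far end on the stop.
- **Centring:** the block is about 1–3 mm off the hood's middle line.
- **Squareness:** its side edge is within about 1° of the hood, and its short end edge within about 3°.
- **Flatness:** it looks flat and beetle-up.
- **Bystanders:** the small block and the disc had not moved by a pixel.
- **Robot:** nothing was in contact; the force reading was only noise.

**One disagreement:** while the fingers still held the block and partly hid it, the scene camera put the near end about 6 mm too deep (22 mm sticking out). The clear top view after release gave 28 mm, and I trust that one.

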